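# Find the loaded canister by weight and show it over the photo plate

## Robot

A 7-joint arm with a two-finger parallel gripper is mounted at the origin on a cart in front of the work surface, level with it; the furniture and walls round the work are solid. World frame = base frame: x ahead of the robot, y to its left, z up, the work surface at z = 0. Lengths are in m, angles in rad, forces in N, time in s.
With the tool pointing down it reaches from about 0.425 to 0.925 m from the base axis. Payload 6.8 kg.
Tool frame: the origin (TCP) lies where the fingers leave the gripper's body, on its centre line; the fingertips stand 73 mm ahead of it and the grasp point (between the pads) lies 54 mm ahead of it; z points along the fingers, y is the direction in which the jaws open and shut (so a half turn about z gives the same grasp; the last joint's range is limited). The gripper opens to 85 mm and grips with 20 to 120 N. Pads are 22 mm wide; open, the fingers measure 114 mm over their backs; the gripper's body (76 mm by 85 mm) begins 54 mm behind the grasp point. The pads swing forward as they close: fully open they stand 13 mm farther back than shut.
Start: joints at [-1.244, 0.477, 0.022, 1.555, -0.011, 1.109, -0.083], TCP at [0.284, 0.612, 0.304] pointing down, gripper open.
Joint ranges: [-2.96, 2.96], [-0.34, 2.1], [-1.41, 1.46], [0.24, 2.44], [-1.37, 4.51], [0.17, 1.92], [-2.96, 2.96]. Speed limits (rad/s): [2.39, 2.39, 3.14, 3.14, 3.14, 3.14, 3.14].

## Interface

Orientations are given as a rotation vector (axis times angle).
In Python, from bench import r gives the robot as it stands.
- The arm moves only by the shell command python3 -m handwheel 'ROWS' [FORCE]. ROWS is JSON, a list that holds one entry, the list of rows, each a list of 7 numbers: the shift along the world's x, y, z in m, then the turn, a rotation vector about the world's x, y, z in rad, then the finger opening in m, from 0 to 0.0854. A call has 1 to 10 rows; each row shifts and turns the commanded pose from where the row before left it; what a row does not reach is not made up. A row lasts 1/12 s, in which the tool goes at most 41.7 mm and 7.16 degrees, less where a joint would pass 70% of its speed; a pose out of reach is approached as far as the arm can. A call is refused whole if a number of a shift passes 0.0417 or a number of a turn 0.125, either way. A call with a gripper value outside its range is refused whole. The fingers move at their own pace and stop on an object; FORCE is the grip in N (left out, the last holds). Time passes only in rows, so rows that do not move let the fingers close. It gives the time, the measured TCP pose, the force and the opening at its end, in the units of the state.
- r.get_obs(): the state, without advancing time (a new reading comes with each control period).
- r.grab_frame(name): name is "scene" or "top"; returns (picture, depth): 420x560x3 uint8, red, green, blue; 420x560 float32, m along the optical axis (not along the pixel's ray), 0 where there is no reading.
- r.get_calibration(name): a dict with "vertical_fov" (degrees; the focal length in pixels is half the picture's height over the tangent of half this angle, whatever the lens; pixels are square), "cx", "cy" (the principal point, pixels), "k1" (the pictures are not rectified: a ray, as slopes to the right and down, at radius r is drawn at 1 + k1 r^2 times it, then the intrinsics apply), "R" (3x3) and "t" (3): a world point X has camera coordinates R X + t. Camera axes: x right, y down, z forward; pixel columns grow to the right and rows downward; lengths in m; the calibration is good to about 2 mm. A picture is of the moment at which its call begins. get_calibration takes no time and is no camera call.
- r.hand_in(): hands the job in, once; it reports no verdict.
Trained networks look in the newest picture that a camera, given by its name, has taken for a name from the list of things; names that differ only in an ending like _2 or _b are one class to them, and where a whole thing is asked for, a point or a joint stands for the part that bears it (a point fixed in the world has none). Each returns a list of dicts, best first, with "p" (0 to 1); they miss things now and then, are a little off and sometimes report something else, mostly with a low value. They report only what shows in the picture. A call takes as long as a camera call. They do not tell look-alikes from the thing itself.
- r.masks_of(label, camera): "pixels" (420x560 bool, what is visible of it) and "at" ([column, row] in pixels, amid what is visible of it).
The state is a dict: "clock": time; "joints": joint angles; "qvel": joint speeds; "tau": joint torques, N m; "tcp_pos": TCP position; "orientation": TCP orientation; "contact_force": force on the tool from outside, world axes, zero at the start; "moment": the same for the moment, N m; "grip_width": finger opening in m.
Only numpy, scipy, OpenCV 4.12 (cv2) and the standard library are available. Lean on these libraries where they do the work, as an engineer would, in place of code of your own. Each camera call takes 0.05 s, during which the arm holds its last target.

## Task

One of the two loose sample canisters hides a steel slug, so weigh them by feel: lift the yellow-capped one well clear, set it down upright, then lift the green-capped one well clear. Put the lighter of the two upright, fully down, in the one empty pocket of the blue rack and let go of it, leaving the stored canisters and the other things on the bench where they are. Finish holding the heavier one in the gripper, upright and still, about a hand's breadth above the middle of the grey photo plate; do not put it down.

Things in the scene. Friction and masses are not known exactly. Their poses are not given: they have to be found in the camera images.
- can_yellow_center (a point): opaque off-white round sample canister (looks grey in shade) with a yellow screw cap, one cylinder 40 mm in diameter and 84 mm high; this point is its centre, 42 mm above its underside; z is up along its axis. Stands loose on the worktop. Of the yellow- and green-capped ones one weighs 0.36 to 0.50 kg, the other 0.10 to 0.15 kg; which is which cannot be seen. Contents may shift 2 mm.
- can_green_center (a point): opaque off-white round sample canister (looks grey in shade) with a green screw cap, one cylinder 40 mm in diameter and 84 mm high; this point is its centre, 42 mm above its underside; z is up along its axis. Stands loose on the worktop. Of the yellow- and green-capped ones one weighs 0.36 to 0.50 kg, the other 0.10 to 0.15 kg; which is which cannot be seen. Contents may shift 2 mm.
- stored_1_center (a point): opaque off-white round sample canister (looks grey in shade) with a grey screw cap, one cylinder 40 mm in diameter and 84 mm high; this point is its centre, 42 mm above its underside; z is up along its axis. Already stored in a pocket of the rack (its underside 6 mm above the worktop); stays there.
- stored_2_center (a point): opaque off-white round sample canister (looks grey in shade) with a grey screw cap, one cylinder 40 mm in diameter and 84 mm high; this point is its centre, 42 mm above its underside; z is up along its axis. Already stored in a pocket of the rack (its underside 6 mm above the worktop); stays there.
- stored_3_center (a point): opaque off-white round sample canister (looks grey in shade) with a grey screw cap, one cylinder 40 mm in diameter and 84 mm high; this point is its centre, 42 mm above its underside; z is up along its axis. Already stored in a pocket of the rack (its underside 6 mm above the worktop); stays there.
- rack: blue fixed rack 66 x 276 x 28 mm high with a row of four round pockets along its y axis; pockets are 44 mm wide and 22 mm deep with a 2 mm chamfer, 68 mm apart; origin is the centre of its underside on the worktop, x across the row, y along it.
- pocket_1 (a point): centre of the floor of rack pocket 1, 6 mm above the worktop and 22 mm below the rack's top; three pockets hold a grey-capped canister, one (any of the four) is empty.
- pocket_2 (a point): centre of the floor of rack pocket 2, 6 mm above the worktop and 22 mm below the rack's top; three pockets hold a grey-capped canister, one (any of the four) is empty.
- pocket_3 (a point): centre of the floor of rack pocket 3, 6 mm above the worktop and 22 mm below the rack's top; three pockets hold a grey-capped canister, one (any of the four) is empty.
- pocket_4 (a point): centre of the floor of rack pocket 4, 6 mm above the worktop and 22 mm below the rack's top; three pockets hold a grey-capped canister, one (any of the four) is empty.
- plate_middle (a point): middle of the upper face of the grey square photo plate (100 x 100 x 4 mm, fixed flat on the worktop, with a white L-shaped scale along two edges); 4 mm above the worktop.
- calculator: black calculator lying flat, 118 x 68 x 11 mm; bystander; origin at the centre of its underside.
- tape_roll: roll of brown tape, 92 x 90 x 48 mm; bystander; origin at the centre of its underside.
- logbook: black notebook lying flat, 165 x 120 x 16 mm; bystander; origin at the centre of its underside.
- timer: small white timer, 55 x 62 x 14 mm; bystander; origin at the centre of its underside.
- marker_1: white and red marker pen lying flat, 17 x 135 x 16 mm; bystander; origin at the centre of its underside.
Not all that is in view belongs to the job. Leave any pink or purple look-alike of the part that bears can_yellow_center alone. What is shaped like the part that bears can_green_center but orange is not meant.

How it is judged:
By the outcome, as a careful person would: the job done as asked, in the order asked, and still so for the second after the job is handed in, while the arm keeps its last pose, push and grip.
It also fails if it takes over 72 s, if anything falls off the work surface, if the arm or the gripper's body presses on something with over 40 N, if the wrist force passes 120 N, or if a joint passes its speed limit or range.

## Working session

There is one attempt and no reset: what is moved stays moved. The work goes in short steps, Python scripts to look and compute and a shell command to move; the robot and the scene stay as the last step left them, time stands still between calls to the robot, and variables do not carry over. Pictures are saved under pics/ and viewed, and the job is handed in when it is done.

```bash
ls; mkdir -p pics; python3 - <<'E'
from bench import r
import cv2
o=r.get_obs(); print(o)
for n in("scene","top"):
    p,d=r.grab_frame(n); cv2.imwrite(f"pics/{n}0.png",p[:,:,::-1]); c=r.get_calibration(n); print(n,c)
E
```

```text
pics
{'clock': 0.0, 'joints': array([-1.24406913,  0.47781912,  0.02231044,  1.55645644, -0.01152556,
        1.10928034, -0.08310418]), 'qvel': array([-4.94022897e-04,  6.66828717e-04,  1.12834393e-03,  3.47544442e-04,
        3.89016748e-04,  1.94510995e-05, -4.63154874e-04]), 'tau': array([ 6.31270268e-04, -5.96454191e+01,  1.60826214e+00, -2.81195873e+01,
        1.25298905e-02,  9.58147575e-03, -1.00258524e-05]), 'tcp_pos': array([0.28413655, 0.61177807, 0.30291015]), 'orientation': array([-6.77543335e-01, -3.06735490e+00,  2.84583531e-03]), 'contact_force': array([0.0811218 , 0.53581062, 0.21447206]), 'moment': array([ 0.00932296, -0.02078727, -0.04407707]), 'grip_width': 0.08541568540417288}
scene {'vertical_fov': 48.53065629642469, 'cx': 280.72704336774353, 'cy': 211.15944561827723, 'k1': -0.0003782919660084499, 'R': array([[-0.73055991, -0.68277481, -0.01003928],
       [-0.3798237 ,  0.41853621, -0.82496145],
       [ 0.5674647 , -0.5988706 , -0.56509983]]), 't': array([0.44413347, 0.25306545, 1.10147712])}
top {'vertical_fov': 44.936420987982565, 'cx': 274.3379372960597, 'cy': 211.83118808320492, 'k1': -0.1831999884312586, 'R': array([[-0.17558621, -0.98441137, -0.0101857 ],
       [-0.87247781,  0.16039694, -0.46157913],
       [ 0.4560175 , -0.07216013, -0.88704056]]), 't': array([0.15264878, 0.53150058, 1.81442636])}
```

View pics/scene0.png

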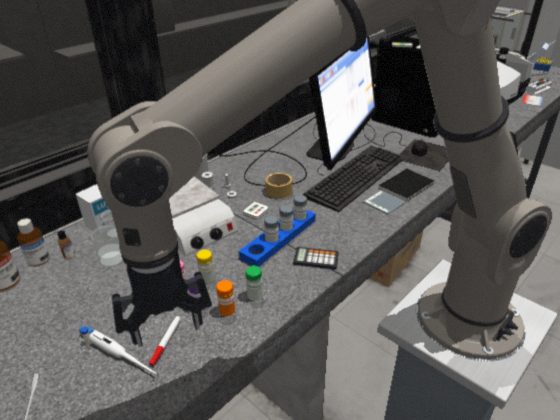

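View pics/top0.png

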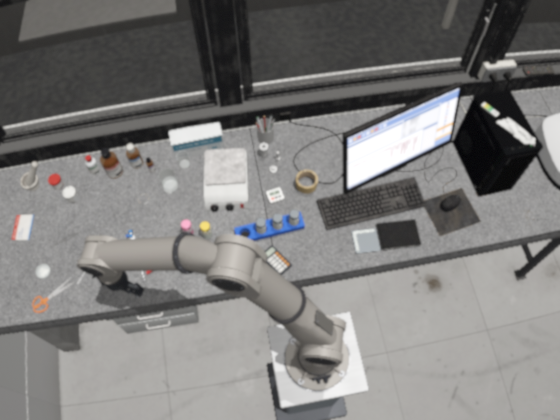

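The scene picture shows yellow at about (205,258), orange look-alike (226,290), green (254,275), pink/purple behind the gripper (180-193,270-290), and the rack with its empty pocket at about (256,250). The calculator is at (316,258) and the plate next to the logbook, about (385,200).

```bash
cat > h.py <<'E'
import numpy as np, cv2
from bench import r
def cal(n):
    c=r.get_calibration(n); f=210/np.tan(np.radians(c["vertical_fov"]/2)); return c,f
def rays(n,u,v):
    c,f=cal(n); x=(np.asarray(u,float)-c["cx"])/f; y=(np.asarray(v,float)-c["cy"])/f
    rd=np.hypot(x,y); rr=rd.copy()
    for _ in range(20): rr=rd/(1+c["k1"]*rr**2)
    s=np.where(rd>0,rr/np.maximum(rd,1e-12),1); return np.stack([x*s,y*s,np.ones_like(x)],-1)
def unproj(n,u,v,z):
    c,f=cal(n); return (rays(n,u,v)*np.asarray(z)[...,None]-c["t"])@c["R"]
def onplane(n,u,v,h):
    c,f=cal(n); o=-c["R"].T@c["t"]; d=rays(n,u,v)@c["R"]; return o+d*((h-o[2])/d[...,2])[...,None]
def proj(n,X):
    c,f=cal(n); p=np.asarray(X)@c["R"].T+c["t"]; x=p[...,0]/p[...,2]; y=p[...,1]/p[...,2]; k=1+c["k1"]*(x*x+y*y)
    return np.stack([c["cx"]+f*x*k,c["cy"]+f*y*k],-1)
E
python3 - <<'E'
from h import *
P={}
for n in("scene","top"):
    p,d=r.grab_frame(n); np.savez(f"f_{n}.npz",p=p,d=d)
    for l in("can_yellow_center","can_green_center","stored_1_center","rack","plate_middle","calculator","tape_roll","logbook","timer","marker_1"):
        for m in r.masks_of(l,n):
            px=m["pixels"]; v,u=np.nonzero(px&(d>0)); 
            X=unproj(n,u,v,d[v,u]) if len(u) else np.zeros((1,3))
            print(n,l,round(m["p"],2),np.round(m["at"]),px.sum(),"med",np.round(np.median(X,0),3),"lo",np.round(np.percentile(X,3,0),3),"hi",np.round(np.percentile(X,97,0),3))
print(r.get_obs()["clock"])
E
```

```text
scene can_yellow_center 0.97 [209. 265.] 465 med [0.553 0.338 0.057] lo [0.545 0.314 0.   ] hi [0.583 0.35  0.085]
scene can_yellow_center 0.64 [184. 269.] 44 med [0.571 0.395 0.069] lo [0.567 0.388 0.046] hi [0.579 0.4   0.085]
scene can_green_center 0.69 [224. 298.] 481 med [0.428 0.38  0.055] lo [0.421 0.362 0.006] hi [0.449 0.391 0.085]
scene can_green_center 0.62 [255. 285.] 539 med [0.418 0.299 0.056] lo [0.409 0.255 0.001] hi [0.445 0.309 0.085]
scene stored_1_center 0.7 [270. 230.] 330 med [0.528 0.124 0.067] lo [0.519 0.103 0.027] hi [0.551 0.133 0.091]
scene rack 0.81 [270. 249.] 1316 med [0.52  0.141 0.025] lo [ 0.499 -0.048  0.001] hi [0.565 0.218 0.03 ]
scene plate_middle 0.84 [384. 201.] 556 med [ 0.419 -0.289  0.004] lo [ 0.374 -0.337 -0.   ] hi [ 0.471 -0.242  0.007]
scene plate_middle 0.67 [252. 283.] 463 med [0.418 0.3   0.057] lo [0.409 0.278 0.008] hi [0.438 0.309 0.085]
scene plate_middle 0.31 [270. 242.] 1309 med [0.52  0.141 0.025] lo [ 0.499 -0.046  0.001] hi [0.564 0.218 0.03 ]
scene calculator 0.78 [315. 260.] 825 med [0.401 0.082 0.01 ] lo [0.346 0.036 0.  
[... 1197 characters left out ...]
.506 -0.053  0.   ] hi [0.574 0.207 0.039]
top plate_middle 0.9 [363. 242.] 575 med [ 0.422 -0.289  0.004] lo [ 0.376 -0.337 -0.005] hi [ 0.471 -0.242  0.014]
top calculator 0.97 [274. 258.] 404 med [0.4   0.072 0.011] lo [0.354 0.033 0.001] hi [0.456 0.106 0.021]
top tape_roll 0.52 [307. 179.] 347 med [ 0.726 -0.112  0.033] lo [ 0.678 -0.152 -0.002] hi [ 0.785 -0.069  0.054]
top logbook 0.95 [396. 234.] 1109 med [ 0.422 -0.428  0.012] lo [ 0.367 -0.508 -0.   ] hi [ 0.48  -0.351  0.022]
top timer 0.76 [277. 195.] 189 med [0.686 0.03  0.014] lo [ 0.663 -0.001  0.001] hi [0.716 0.059 0.025]
top timer 0.22 [276. 258.] 450 med [0.398 0.074 0.011] lo [0.345 0.031 0.001] hi [0.457 0.111 0.024]
1.2
```

```bash
cat > fit.py <<'E'
from h import *
from scipy.optimize import least_squares
def fitcyl(n,d,c0,zb=0.0,rad=0.032,top=0.084):
    vv,uu=np.nonzero(d>0); X=unproj(n,uu,vv,d[vv,uu])
    s=(np.hypot(X[:,0]-c0[0],X[:,1]-c0[1])<rad)&(X[:,2]>zb+0.012)&(X[:,2]<zb+top+0.012)
    Y=X[s]; side=Y[(Y[:,2]<zb+top-0.006)]; tp=Y[Y[:,2]>zb+top-0.003]
    f=lambda c: np.hypot(side[:,0]-c[0],side[:,1]-c[1])-0.020
    q=least_squares(f,c0[:2],loss="soft_l1",f_scale=0.002)
    tc=(tp[:,:2].min(0)+tp[:,:2].max(0))/2 if len(tp) else None
    return q.x,len(side),np.median(np.abs(q.fun)) if len(side) else None,tc,tp[:,:2].mean(0) if len(tp) else None,len(tp),(np.median(tp[:,2]) if len(tp) else None)
E
python3 - <<'E'
from fit import *
for n in("scene","top"):
    g=np.load(f"f_{n}.npz"); d=g["d"]; p=g["p"]
    for nm,c0,zb in(("yel",(.56,.33),0),("grn",(.425,.293),0),("org",(.435,.375),0),("s1",(.536,.117),.006),("s2",(.545,.05),.006),("s3",(.553,-.02),.006)):
        try:print(n,nm,fitcyl(n,d,np.array(c0),zb))
        except Exception as e:print(n,nm,e)
    # rack top points
    vv,uu=np.nonzero((d>0)&(p[:,:,2].astype(int)>p[:,:,0].astype(int)+60)); X=unproj(n,uu,vv,d[vv,uu])
    s=(abs(X[:,2]-.028)<.004)&(X[:,0]>.45)&(X[:,0]<.62)&(X[:,1]>-.1)&(X[:,1]<.25)
    box=cv2.minAreaRect((X[s][:,:2]*1000).astype(np.float32)); print(n,"rack",box,s.sum())
p=np.load("f_scene.npz")["p"]; q=np.load("f_top.npz")["p"]
a=cv2.resize(p[180:330,140:340],None,fx=4,fy=4,interpolation=cv2.INTER_CUBIC); b=cv2.resize(q[160:280,150:320],None,fx=4.7,fy=4.7,interpolation=cv2.INTER_CUBIC)
cv2.imwrite("pics/a.png",a[:,:,::-1]); cv2.imwrite("pics/b.png",b[:,:,::-1])
E
```

```text
scene yel (array([0.56688868, 0.33016432]), 275, np.float64(0.000805344054958735), array([0.56478907, 0.33213101]), array([0.56365586, 0.33213129]), 105, np.float64(0.08356332291255751))
scene grn (array([0.42940074, 0.28863456]), 316, np.float64(0.0008525421961763022), array([0.42787343, 0.29126951]), array([0.42745143, 0.29085633]), 125, np.float64(0.08294691354207882))
scene org (array([0.44183693, 0.37022599]), 337, np.float64(0.0007488166888577272), array([0.4388228, 0.3723421]), array([0.43956773, 0.37222588]), 127, np.float64(0.08319485785087716))
scene s1 (array([0.53896261, 0.11325379]), 357, np.float64(0.002294500356718236), array([0.53840742, 0.11465337]), array([0.5372678 , 0.11561951]), 84, np.float64(0.08918072451828217))
scene s2 (array([0.54512648, 0.04526295]), 303, np.float64(0.0016961893359316478), array([0.54417182, 0.04636664]), array([0.54323548, 0.0475018 ]), 76, np.float64(0.08894626151886262))
scene s3 (array([ 0.55086916, -0.02319403]), 262, np.float64(0.0016968188372104842), array([ 0.55080198, -0.02088853]), array([ 0.54925633, -0.019772  ]), 70, np.float6
[... 415 characters left out ...]
), 0, None, None, None, 0, None)
top s1 (array([0.53801389, 0.11582179]), 152, np.float64(0.004714004587946782), array([0.53767587, 0.11297159]), array([0.5375146 , 0.11203682]), 54, np.float64(0.09216994790339761))
top s2 (array([0.54513579, 0.0482193 ]), 154, np.float64(0.004630777841152942), array([0.546765  , 0.04529375]), array([0.54508161, 0.04556502]), 50, np.float64(0.09145710957789586))
top s3 (array([ 0.55265015, -0.02190518]), 135, np.float64(0.003409398611210125), array([ 0.55122673, -0.02381379]), array([ 0.55229722, -0.02292424]), 53, np.float64(0.09164376983260347))
top rack ((541.3074951171875, 77.80482482910156), (70.37764739990234, 276.0633544921875), 4.734244346618652) 310
```

View pics/a.png

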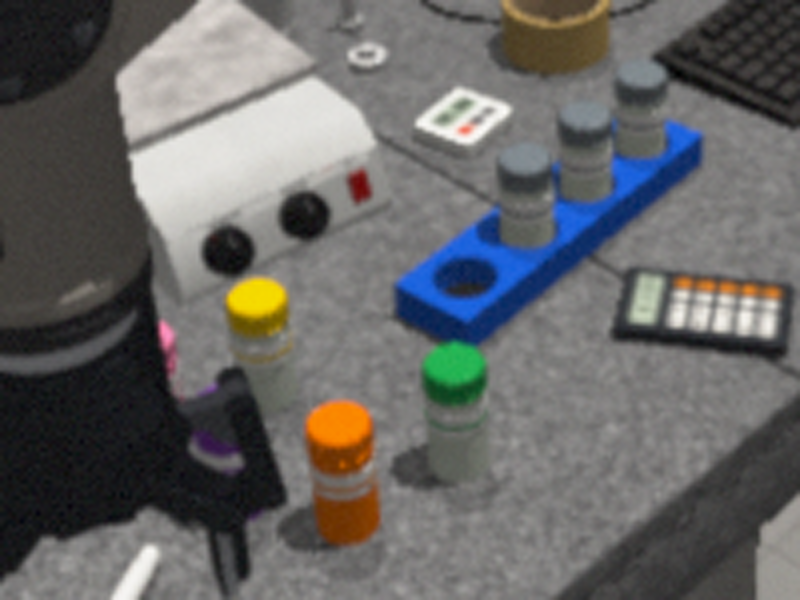

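View pics/b.png

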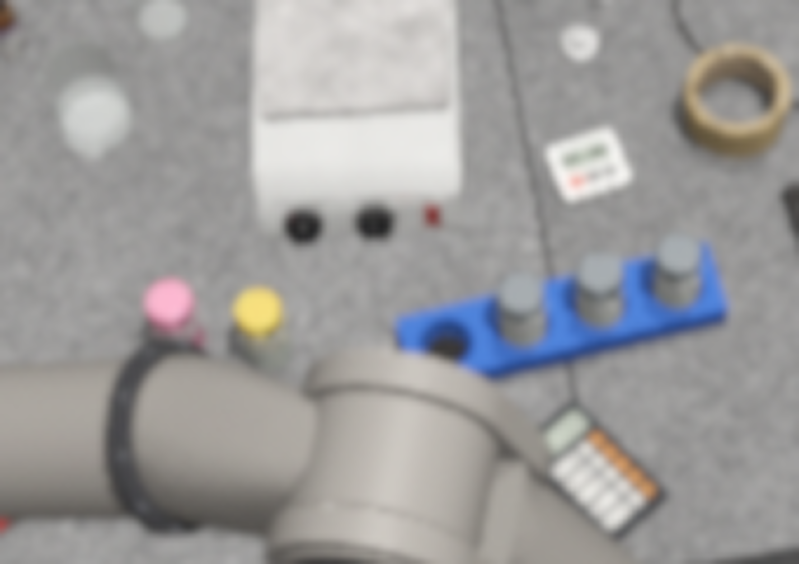

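The cylinder fits agree to about 2 mm: yellow (.566,.331), green (.428,.290). The rack is turned about 5°, and its empty pocket is at the +y end, about (.532,.181). I'll turn the jaws across the row (azimuth about 5°) while moving towards yellow.

```bash
python3 -m handwheel '[[[0.02,-0.038,0,0,0,-0.105,0.085],[0.02,-0.038,0,0,0,-0.105,0.085],[0.02,-0.038,0,0,0,-0.105,0.085],[0.02,-0.038,0,0,0,-0.105,0.085],[0.02,-0.038,0,0,0,-0.105,0.085],[0.02,-0.038,0,0,0,-0.105,0.085],[0.02,-0.038,0,0,0,-0.105,0.085],[0.02,-0.038,0,0,0,-0.105,0.085],[0.02,-0.038,0,0,0,-0.105,0.085],[0.02,-0.038,0,0,0,-0.105,0.085]]]' 40
python3 - <<'E'
from fit import *
from scipy.spatial.transform import Rotation as Ro
o=r.get_obs(); print(o["tcp_pos"],Ro.from_rotvec(o["orientation"]).as_matrix().round(3),o["joints"].round(2),o["contact_force"])
for n in("scene","top"):
    p,d=r.grab_frame(n); np.savez(f"f_{n}.npz",p=p,d=d); cv2.imwrite(f"pics/{n}1.png",p[:,:,::-1])
    for nm,c0,zb in(("yel",(.566,.331),0),("grn",(.428,.291),0),("org",(.439,.372),0),("pink",(.58,.4),0),("s1",(.538,.114),.006),("s2",(.545,.046),.006),("s3",(.5515,-.021),.006)):
        try:
            q=fitcyl(n,d,np.array(c0),zb); print(n,nm,q[0].round(4),q[1],q[3],q[4])
        except Exception as e:print(n,nm,e)
E
```

```text
clock: 2.03
tcp_pos: [0.479, 0.2416, 0.3043]
orientation: [-2.13, -2.309, -0.001]
contact_force: [1.1, 1.0, -0.1]
grip_width: 0.0851
[0.47896427 0.24163172 0.30431306] [[-0.081  0.997  0.001]
 [ 0.997  0.081  0.001]
 [ 0.001  0.001 -1.   ]] [-0.89  0.25  0.36  1.91 -0.11  1.   -0.4 ] [ 1.1078808   0.97916437 -0.12110054]
scene yel [0.5669 0.3299] 299 [0.56406291 0.3310238 ] [0.56431218 0.33221197]
scene grn [0.4294 0.2888] 316 [0.4279115  0.29146658] [0.4272014 0.2909549]
scene org [0.4416 0.3704] 335 [0.43988074 0.37172227] [0.4388813  0.37232801]
scene pink [0.5884 0.4028] 319 [0.58477053 0.40513359] [0.58534728 0.40463524]
scene s1 [0.5389 0.1126] 347 [0.53772987 0.11476536] [0.53756165 0.1148527 ]
scene s2 [0.5452 0.0449] 303 [0.54362566 0.04565566] [0.54358342 0.04676373]
scene s3 [ 0.5508 -0.023 ] 280 [ 0.54884375 -0.0205812 ] [ 0.54982676 -0.02014159]
top yel [0.5681 0.3303] 77 [0.56351542 0.3305985 ] [0.56367475 0.33017541]
top grn [0.4299 0.2892] 73 [0.42821582 0.28800779] [0.42745754 0.28792201]
top org [0.4422 0.3723] 77 [0.43761775 0.37177895] [0.44040944 0.37192488]
top pink [0.5891 0.4041] 77 [0.58364492 0.40350963] [0.58521203 0.40367716]
top s1 [0.5355 0.1178] 63 None None
top s2 [0.545 0.046] 0 None None
top s3 [ 0.5392 -0.0371] 2 [ 0.55821681 -0.02902143] [ 0.55852597 -0.02671717]
```

```bash
python3 - <<'E'
import cv2
a=cv2.imread("pics/scene1.png");b=cv2.imread("pics/top1.png")
cv2.imwrite("pics/c.png",cv2.resize(a[150:350,100:400],None,fx=2.6,fy=2.6))
cv2.imwrite("pics/d.png",cv2.resize(b[130:310,100:340],None,fx=3.2,fy=3.2))
E
```

```text
(no output)
```

View pics/c.png

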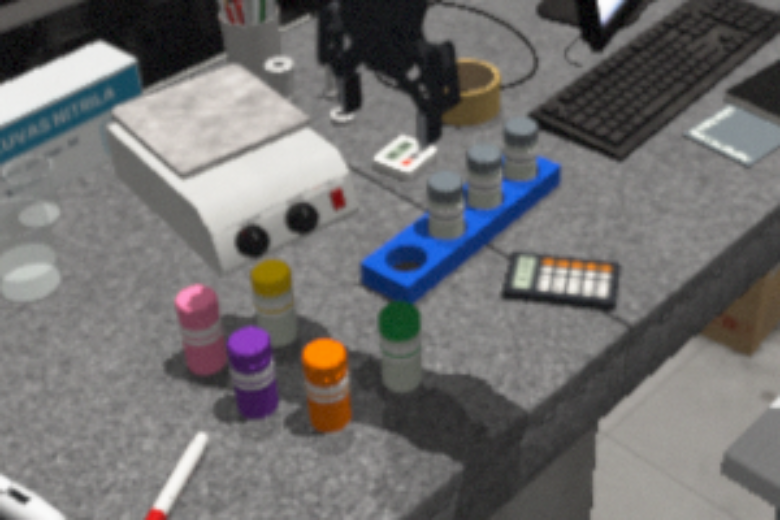

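View pics/d.png

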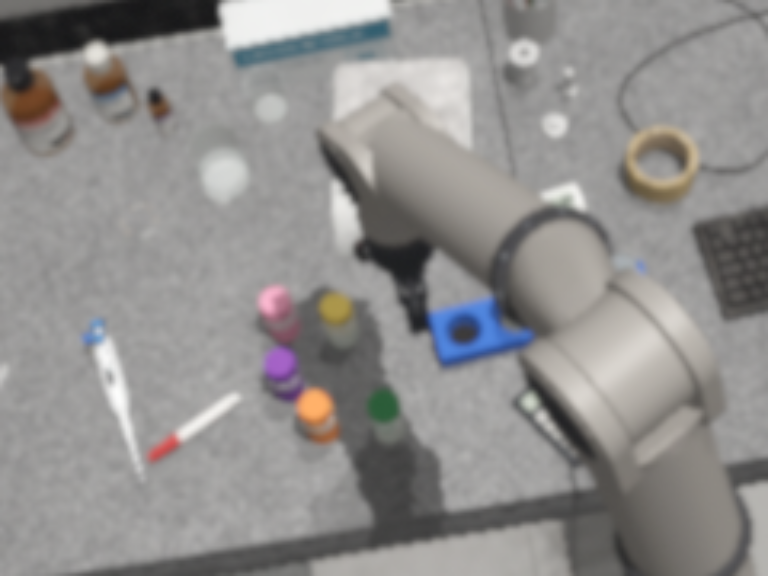

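The pictures show yellow, pink, purple, orange and green all upright, with the rack's left pocket empty. Next I'll check finger clearance around yellow.

```bash
python3 - <<'E'
from fit import *
for n in("scene","top"):
    d=np.load(f"f_{n}.npz")["d"]; vv,uu=np.nonzero(d>0); X=unproj(n,uu,vv,d[vv,uu])
    if n=="scene": print("purple",fitcyl(n,d,np.array([.51,.40]))[:5], fitcyl(n,d,np.array([.50,.395]),rad=.028)[0])
    e=np.array([.9963,.0854]); f=np.array([-.0854,.9963])
    for nm,c in(("y",(.566,.331)),("g",(.4285,.29))):
        q=X[:,:2]-c; a=q@e; b=q@f
        for lo,hi in((.012,.09),(.09,.2)):
            s=(X[:,2]>lo)&(X[:,2]<hi)&(np.abs(a)<.09)&(np.abs(b)<.06)&(np.hypot(a,b)>.028)
            print(n,nm,lo,s.sum(), [ (round(x*1e3),round(y*1e3),round(z*1e3)) for x,y,z in zip(a[s][::12],b[s][::12],X[s][::12,2])][:14])
E
```

```text
purple (array([0.50461235, 0.4060262 ]), 332, np.float64(0.0007888359247306409), array([0.50150426, 0.40748442]), array([0.50191714, 0.40817301])) [0.50476492 0.40601339]
scene y 0.012 139 [(88, -56, 62), (80, -58, 57), (82, -45, 57), (79, -53, 50), (78, -58, 45), (75, -59, 42), (84, -34, 46), (83, -37, 41), (76, -41, 39), (39, 59, 82), (23, 51, 79), (13, 57, 56)]
scene y 0.09 0 []
scene g 0.012 0 []
scene g 0.09 0 []
top y 0.012 57 [(87, -47, 63), (80, -44, 51), (83, 40, 17), (23, 56, 61), (16, 57, 40)]
top y 0.09 3 [(26, 55, 91)]
top g 0.012 9 [(55, -32, 13)]
top g 0.09 0 []
```

```bash
python3 -m handwheel '[[[0.0289,0.0298,0,0,0,0,0.085],[0.0289,0.0298,0,0,0,0,0.085],[0.0289,0.0298,0,0,0,0,0.085],[0,0,-0.03,0,0,0,0.085],[0,0,-0.03,0,0,0,0.085],[0,0,-0.03,0,0,0,0.085],[0,0,0,0,0,0,0.085],[0,0,0,0,0,0,0.085]]]'
```

```text
clock: 2.8
tcp_pos: [0.5641, 0.3329, 0.2127]
orientation: [-2.122, -2.315, 0.005]
contact_force: [-0.3, -0.4, 1.1]
grip_width: 0.0853
```

```bash
python3 -m handwheel '[[[0.0015,-0.0019,-0.025,0,0,0,0.085],[0,0,-0.025,0,0,0,0.085],[0,0,-0.025,0,0,0,0.085],[0,0,-0.02,0,0,0,0.085],[0,0,-0.0147,0,0,0,0.085],[0,0,0,0,0,0,0.085],[0,0,0,0,0,0,0.085]]]'
```

```text
clock: 3.38
tcp_pos: [0.5672, 0.3315, 0.1055]
orientation: [2.124, 2.315, 0.002]
contact_force: [-0.2, 0.5, -0.2]
grip_width: 0.0848
```

```bash
python3 -m handwheel '[[[0,0,0,0,0,0,0.03],[0,0,0,0,0,0,0.03],[0,0,0,0,0,0,0.03],[0,0,0,0,0,0,0.03],[0,0,0,0,0,0,0.03],[0,0,0,0,0,0,0.03],[0,0,0,0,0,0,0.03],[0,0,0,0,0,0,0.03]]]' 40
```

```text
clock: 4.05
tcp_pos: [0.5669, 0.3313, 0.1055]
orientation: [-2.124, -2.315, -0.002]
contact_force: [-2.0, -0.9, 5.9]
grip_width: 0.0397
```

```bash
python3 -m handwheel '[[[0,0,0.01,0,0,0,0.03],[0,0,0.02,0,0,0,0.03],[0,0,0.02,0,0,0,0.03],[0,0,0.02,0,0,0,0.03],[0,0,0.02,0,0,0,0.03],[0,0,0.01,0,0,0,0.03],[0,0,0,0,0,0,0.03],[0,0,0,0,0,0,0.03],[0,0,0,0,0,0,0.03],[0,0,0,0,0,0,0.03]]]'
cat > w.py <<'E'
from fit import *
F=[];T=[];M=[]
for i in range(12):
    o=r.get_obs(); F.append(o["contact_force"]);T.append(o["tau"]);M.append(o["moment"]); r.grab_frame("scene")
print(o["tcp_pos"],o["joints"].round(4)); print("F",np.mean(F,0).round(2),np.std(F,0).round(2)); print("tau",np.mean(T,0).round(3),np.std(T,0).round(3)); print("M",np.mean(M,0).round(3)); print(o["grip_width"],o["clock"])
E
python3 w.py
```

```text
clock: 4.88
tcp_pos: [0.5657, 0.3306, 0.2025]
orientation: [-2.123, -2.315, 0.004]
contact_force: [-0.7, -0.7, -4.5]
grip_width: 0.0395
[0.5666099  0.33102416 0.20425283] [-0.8481  0.5632  0.3157  1.7067 -0.2124  0.9053 -0.3603]
F [ 0.03 -0.13 -4.3 ] [0.61 0.29 0.51]
tau [-6.0000e-03 -6.1480e+01  6.9960e+00 -2.5723e+01  1.4000e-02  9.0000e-03
  0.0000e+00] [0.011 0.238 0.034 0.075 0.001 0.005 0.   ]
M [ 0.001 -0.01   0.01 ]
0.03973974448892694 5.4333
```

Yellow reads about 4.3 N, so it seems the heavy one. I'll check that it really lifted, then set it down where it was.

```bash
python3 - <<'E'
from h import *
p,d=r.grab_frame("scene"); cv2.imwrite("pics/e.png",cv2.resize(p[130:330,80:380],None,fx=2.6,fy=2.6)[:,:,::-1])
E
python3 -m handwheel '[[[0,0,-0.025,0,0,0,0.03],[0,0,-0.025,0,0,0,0.03],[0,0,-0.022,0,0,0,0.03],[0,0,-0.015,0,0,0,0.03],[0,0,-0.008,0,0,0,0.03],[0,0,-0.003,0,0,0,0.03],[0,0,0,0,0,0,0.03],[0,0,0,0,0,0,0.03]]]'
```

```text
clock: 6.2
tcp_pos: [0.5673, 0.3313, 0.1071]
orientation: [2.124, 2.314, 0.003]
contact_force: [0.7, 0.2, -5.2]
grip_width: 0.0396
```

View pics/e.png

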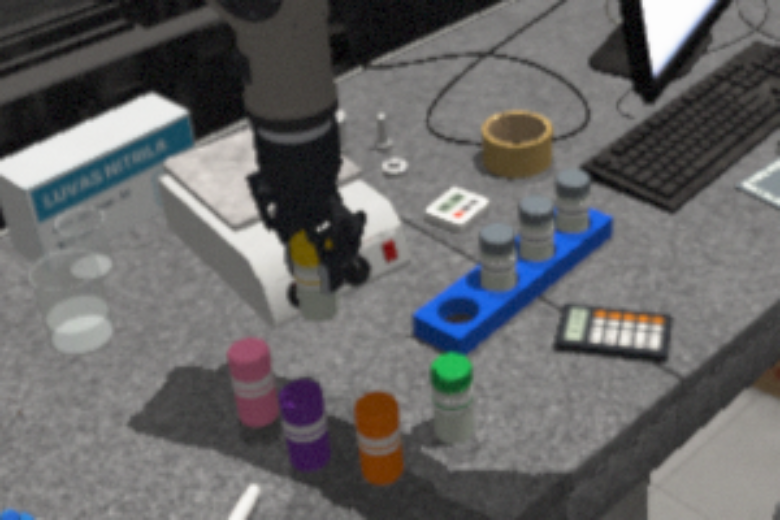

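Yellow hung clear and upright in the gripper. I'll lower the last 2 mm until it touches.

```bash
python3 -m handwheel '[[[0,0,-0.001,0,0,0,0.03],[0,0,-0.001,0,0,0,0.03],[0,0,0,0,0,0,0.03],[0,0,0,0,0,0,0.03]]]'
```

```text
clock: 6.53
tcp_pos: [0.5673, 0.3314, 0.1055]
orientation: [2.124, 2.315, 0.003]
contact_force: [-1.7, 0.2, 4.6]
grip_width: 0.0396
```

On the bench now. Next I open, rise, and take a tare reading.

```bash
python3 -m handwheel '[[[0,0,0,0,0,0,0.085],[0,0,0,0,0,0,0.085],[0,0,0,0,0,0,0.085],[0,0,0,0,0,0,0.085],[0,0,0,0,0,0,0.085],[0,0,0.02,0,0,0,0.085],[0,0,0.03,0,0,0,0.085],[0,0,0.03,0,0,0,0.085],[0,0,0.02,0,0,0,0.085],[0,0,0,0,0,0,0.085]]]'
python3 w.py; python3 - <<'E'
from fit import *
p,d=r.grab_frame("scene"); print(fitcyl("scene",d,np.array([.566,.331]))); print(fitcyl("scene",d,np.array([.4285,.29])))
cv2.imwrite("pics/e2.png",cv2.resize(p[130:330,80:380],None,fx=2.6,fy=2.6)[:,:,::-1])
E
```

```text
clock: 7.37
tcp_pos: [0.569, 0.332, 0.2093]
orientation: [2.123, 2.313, 0.013]
contact_force: [1.2, 0.4, 0.4]
grip_width: 0.085
[0.56645962 0.33085744 0.20362721] [-0.849   0.5642  0.3171  1.7071 -0.2134  0.9052 -0.3595]
F [ 0.14 -0.22 -0.02] [0.42 0.51 0.63]
tau [-4.8000e-02 -5.9298e+01  6.6760e+00 -2.4367e+01  2.5000e-02  7.0000e-02
 -1.3000e-02] [0.246 1.027 0.279 0.653 0.021 0.19  0.027]
M [-0.012 -0.001  0.008]
0.08483173204418433 7.9167
(array([0.56813693, 0.33002443]), 294, np.float64(0.0009690482920607143), array([0.56458548, 0.33153807]), array([0.56471581, 0.33227844]), 107, np.float64(0.08321382020793265))
(array([0.42929117, 0.28881009]), 318, np.float64(0.0008073196563907099), array([0.42799668, 0.29098438]), array([0.42682596, 0.29121232]), 124, np.float64(0.08319622099499815))
```

View pics/e2.png

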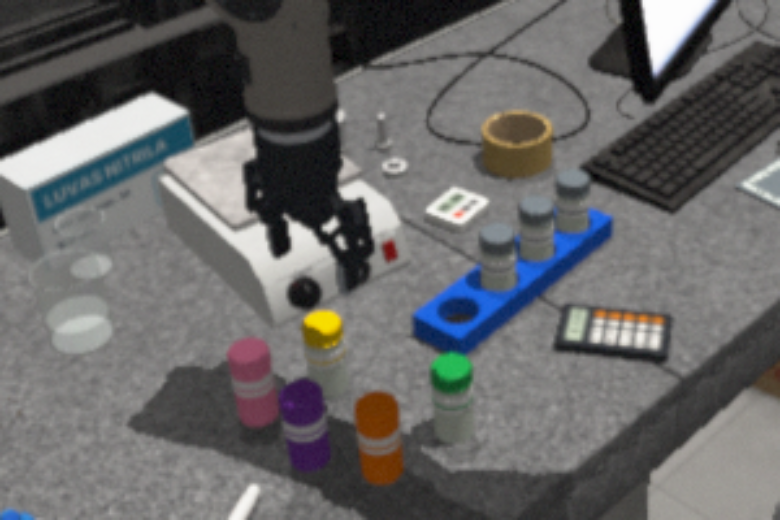

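The tare is 0.0 N, so yellow is about 0.44 kg and heavy. It stands upright at its place (325,350 in the crop). Now green.

```bash
python3 -m handwheel '[[[-0.0345,-0.0103,0,0,0,0,0.085],[-0.0345,-0.0103,0,0,0,0,0.085],[-0.0345,-0.0103,0,0,0,0,0.085],[-0.0345,-0.0103,0,0,0,0,0.085],[0,0,0,0,0,0,0.085],[0,0,-0.02,0,0,0,0.085],[0,0,0,0,0,0,0.085],[0,0,0,0,0,0,0.085]]]'
```

```text
clock: 8.68
tcp_pos: [0.4285, 0.2896, 0.1839]
orientation: [-2.124, -2.315, 0.002]
contact_force: [-0.8, 0.4, -0.1]
grip_width: 0.0851
```

```bash
python3 -m handwheel '[[[0,0,-0.02,0,0,0,0.085],[0,0,-0.025,0,0,0,0.085],[0,0,-0.02,0,0,0,0.085],[0,0,-0.0135,0,0,0,0.085],[0,0,0,0,0,0,0.085],[0,0,0,0,0,0,0.085]]]'
python3 -m handwheel '[[[0,0,0,0,0,0,0.03],[0,0,0,0,0,0,0.03],[0,0,0,0,0,0,0.03],[0,0,0,0,0,0,0.03],[0,0,0,0,0,0,0.03],[0,0,0,0,0,0,0.03],[0,0,0,0,0,0,0.03],[0,0,0,0,0,0,0.03]]]' 40
```

```text
clock: 9.18
tcp_pos: [0.4291, 0.2898, 0.1058]
orientation: [2.124, 2.314, -0.001]
contact_force: [-0.1, 0.0, 0.2]
grip_width: 0.0851
clock: 9.85
tcp_pos: [0.429, 0.2902, 0.1067]
orientation: [-2.124, -2.315, -0.002]
contact_force: [-1.2, -1.0, 6.2]
grip_width: 0.0401
```

```bash
python3 -m handwheel '[[[0,0,0.01,0,0,0,0.03],[0,0,0.02,0,0,0,0.03],[0,0,0.02,0,0,0,0.03],[0,0,0.02,0,0,0,0.03],[0,0,0.02,0,0,0,0.03],[0,0,0.01,0,0,0,0.03],[0,0,0,0,0,0,0.03],[0,0,0,0,0,0,0.03],[0,0,0,0,0,0,0.03],[0,0,0,0,0,0,0.03]]]'
python3 w.py
```

```text
clock: 10.68
tcp_pos: [0.428, 0.2894, 0.2045]
orientation: [-2.124, -2.315, 0.004]
contact_force: [-0.6, 0.0, -2.1]
grip_width: 0.0398
[0.42859748 0.28979708 0.20570485] [-0.9865  0.3546  0.3312  2.0395 -0.1626  0.7719 -0.4715]
F [ 0.03 -0.36 -1.38] [0.52 0.46 0.47]
tau [-7.0000e-03 -4.3598e+01  4.1620e+00 -2.2003e+01  1.0000e-02  5.0000e-03
  1.0000e-03] [0.012 0.201 0.02  0.051 0.001 0.003 0.001]
M [-0.004 -0.001 -0.002]
0.03952927373027438 11.2333
```

Green is about 1.4 N, or 0.14 kg, so it is the light one and goes in the rack. I'll refine the pocket position relative to the stored cans and measure the held can the same way.

```bash
cat > pk.py <<'E'
from fit import *
def fitc(n,d,c0,zlo,zhi,rad=.03):
    vv,uu=np.nonzero(d>0); X=unproj(n,uu,vv,d[vv,uu]); c=np.array(c0)
    for _ in range(2):
        s=(np.hypot(X[:,0]-c[0],X[:,1]-c[1])<rad)&(X[:,2]>zlo)&(X[:,2]<zhi); Y=X[s]
        q=least_squares(lambda c:np.hypot(Y[:,0]-c[0],Y[:,1]-c[1])-.02,c,loss="soft_l1",f_scale=.0015); c=q.x
    return c,len(Y),np.median(abs(q.fun))
E
python3 - <<'E'
from pk import *
for n in("scene","top"):
    D=[r.grab_frame(n) for _ in range(4)]; d=np.median([x[1] for x in D],0); p=D[0][0]; np.savez(f"f_{n}.npz",p=p,d=d)
    S=[]
    for c0 in((.539,.113),(.545,.045),(.551,-.023)):
        try:
            q=fitc(n,d,c0,.036,.082); S.append(q[0]); print(n,q[0].round(4),q[1],q[2].round(4))
        except Exception as e: print(n,e)
    if len(S)==3:
        S=np.array(S); k=np.array([1,2,3.]); A=np.polyfit(k,S,1); print("pocket0 extrap",A[1].round(4),"dir",A[0].round(4),np.hypot(*A[0]))
        dr=A[0]/np.hypot(*A[0])*.068; print("w/68",(S.mean(0)-2*dr).round(4))
    o=r.get_obs(); t=o["tcp_pos"]
    for lo,hi in((.005-.042,.030-.042),): 
        zc=t[2]-.1065
        try: print("held",fitc(n,d,t[:2],zc+.004,zc+.035),t)
        except Exception as e: print(n,e)
    hsv=cv2.cvtColor(p,cv2.COLOR_RGB2HSV); m=(hsv[:,:,0]>105)&(hsv[:,:,0]<130)&(hsv[:,:,1]>150)&(d>0)
    vv,uu=np.nonzero(m); X=unproj(n,uu,vv,d[vv,uu]); s=(abs(X[:,2]-.028)<.003)&(X[:,0]>.48)&(X[:,0]<.6)&(X[:,1]>-.08)&(X[:,1]<.24)
    print("rack",cv2.minAreaRect((X[s][:,:2]*1000).astype(np.float32)),np.median(X[s][:,2]))
    cv2.imwrite(f"pics/r_{n}.png",cv2.resize(p[200:290,220:330] if n=="scene" else p[190:270,210:330],None,fx=6,fy=6,interpolation=cv2.INTER_CUBIC)[:,:,::-1])
E
```

```text
scene [0.5398 0.1123] 41 0.0005
scene [0.5456 0.0449] 177 0.0007
scene [ 0.5514 -0.0231] 168 0.0007
pocket0 extrap [0.5341 0.1802] dir [ 0.0058 -0.0677] 0.0679777539171041
w/68 [0.5341 0.1802]
held (array([0.4294754 , 0.28816037]), 149, np.float64(0.000530826311612588)) [0.42860663 0.28983018 0.20575015]
rack ((539.5380249023438, 78.23297119140625), (63.01011657714844, 278.1465759277344), 4.334862232208252) 0.027334453849472206
top [0.539 0.113] 0 nan
top [0.5455 0.0459] 1 0.0
top [ 0.5533 -0.0232] 50 0.0007
pocket0 extrap [0.5316 0.1814] dir [ 0.0072 -0.0681] 0.06846412375175367
w/68 [0.5317 0.1805]
held (array([0.42999818, 0.28944277]), 12, np.float64(0.0006391380685087603)) [0.42860251 0.28982059 0.20573718]
rack ((539.8997192382812, -16.44671630859375), (74.8067626953125, 45.51469039916992), 70.91990661621094) 0.027576010304811292
  return _methods._mean(a, axis=axis, dtype=dtype,
  ret = ret.dtype.type(ret / rcount)
```

View pics/r_scene.png

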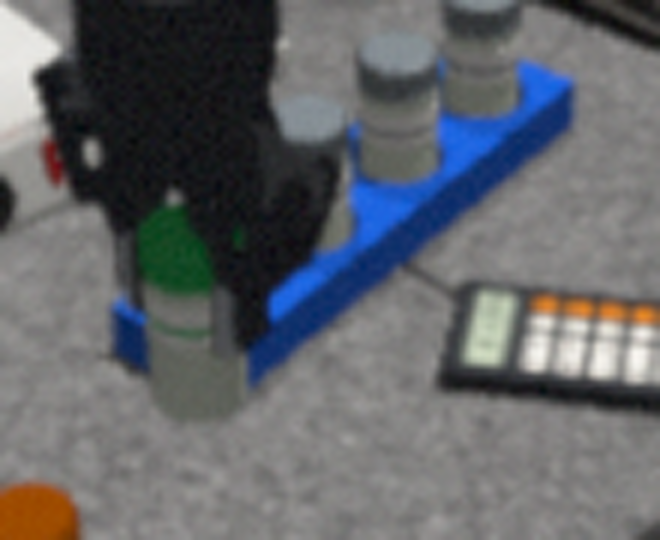

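View pics/r_top.png

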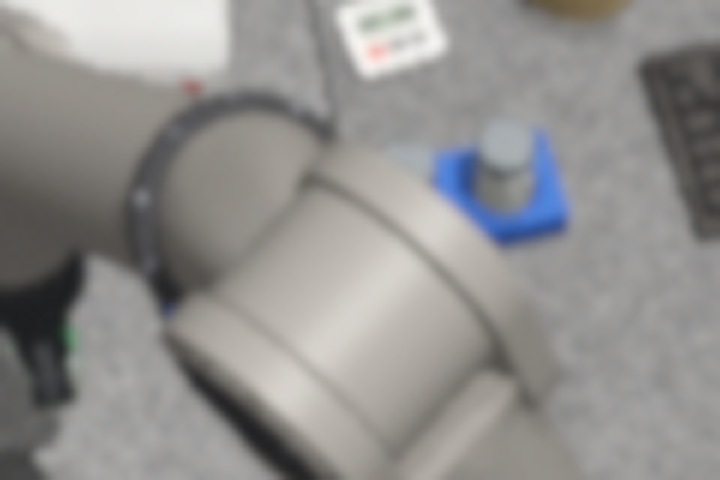

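```bash
python3 -m handwheel '[[[0.01,-0.01,0,0,0,0,0.03],[0.0205,-0.0213,0,0,0,0,0.03],[0.0211,-0.0216,0,0,0,0,0.03],[0.0211,-0.0216,0,0,0,0,0.03],[0.0211,-0.0216,0,0,0,0,0.03],[0.0103,-0.0116,0,0,0,0,0.03],[0,0,0,0,0,0,0.03],[0,0,-0.025,0,0,0,0.03],[0,0,-0.02,0,0,0,0.03],[0,0,0,0,0,0,0.03]]]'
python3 -m handwheel '[[[0,0,0,0,0,0,0.03],[0,0,0,0,0,0,0.03]]]'
python3 - <<'E'
from pk import *
for n in("scene","top"):
    D=[r.grab_frame(n) for _ in range(4)]; d=np.median([x[1] for x in D],0); p=D[0][0]
    t=r.get_obs()["tcp_pos"]; zc=t[2]-.1065; print(n,t)
    for c0,lo,hi in((t[:2],zc+.004,zc+.033),((.539,.113),.036,.082),((.545,.045),.036,.082),((.551,-.023),.036,.082)):
        try:print(n,fitc(n,d,c0,lo,hi))
        except Exception as e:print(e)
    if n=="scene":
        hsv=cv2.cvtColor(p,cv2.COLOR_RGB2HSV); m=(hsv[:,:,0]>105)&(hsv[:,:,0]<130)&(hsv[:,:,1]>150)&(d>0)
        vv,uu=np.nonzero(m); X=unproj(n,uu,vv,d[vv,uu]); s=(abs(X[:,2]-.028)<.003)&(X[:,0]>.48)&(X[:,0]<.6)&(X[:,1]>-.08)&(X[:,1]<.24)
        print("rack",cv2.minAreaRect((X[s][:,:2]*1000).astype(np.float32)),s.sum())
    cv2.imwrite(f"pics/s_{n}.png",cv2.resize(p[180:270,210:330] if n=="scene" else p[190:270,210:330],None,fx=6,fy=6,interpolation=cv2.INTER_CUBIC)[:,:,::-1])
E
```

```text
clock: 12.52
tcp_pos: [0.5301, 0.1821, 0.1574]
orientation: [-2.121, -2.314, 0.009]
contact_force: [-0.6, 0.7, -2.2]
grip_width: 0.0398
clock: 12.68
tcp_pos: [0.5329, 0.1826, 0.1615]
orientation: [2.123, 2.315, 0.001]
contact_force: [-0.2, 0.2, -1.3]
grip_width: 0.0399
scene [0.53321025 0.18249602 0.16182302]
scene (array([0.53420613, 0.18120451]), 118, np.float64(0.0006007458648822715))
scene (array([0.53982262, 0.11234121]), 167, np.float64(0.000526240793992612))
scene (array([0.54559284, 0.04475313]), 180, np.float64(0.0005790794182219776))
scene (array([ 0.55147872, -0.02298138]), 173, np.float64(0.0006325543857817681))
rack ((541.4682006835938, 79.6377182006836), (67.10240936279297, 277.3919982910156), 4.995328903198242) 549
top [0.53283258 0.18223195 0.16112628]
top (array([0.53403802, 0.18023225]), 13, np.float64(0.00043438963467117356))
top (array([0.539, 0.113]), 0, np.float64(nan))
top (array([0.545, 0.045]), 0, np.float64(nan))
top (array([ 0.55357047, -0.02305536]), 43, np.float64(0.0004960417782662908))
  return _methods._mean(a, axis=axis, dtype=dtype,
  ret = ret.dtype.type(ret / rcount)
```

View pics/s_scene.png

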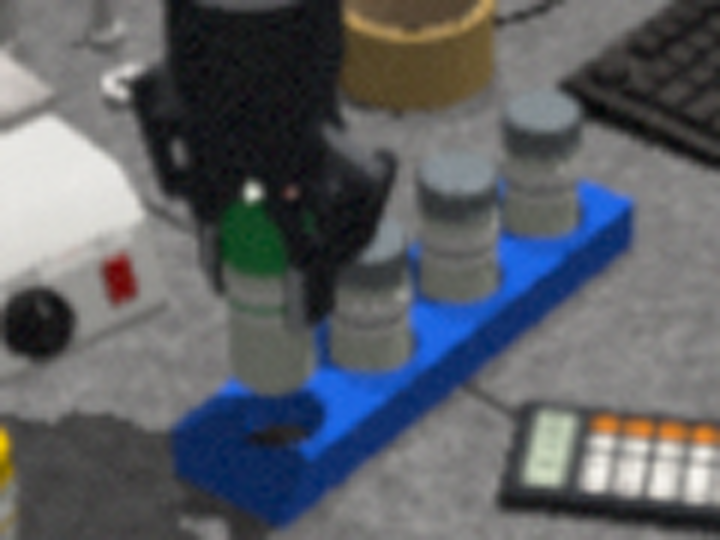

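View pics/s_top.png

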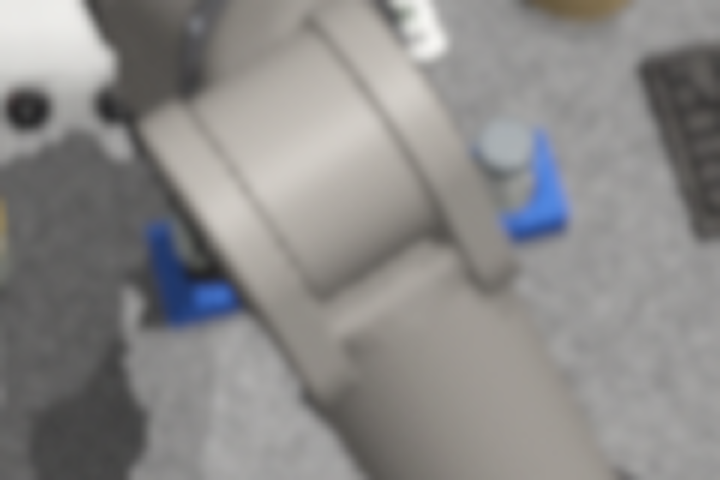

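The held can is within about 1 mm of both pocket estimates (from the stored row and from the rack outline). Going down in small steps while watching the force.

```bash
python3 -m handwheel '[[[-0.0005,-0.0004,-0.008,0,0,0,0.03],[0,0,-0.008,0,0,0,0.03],[0,0,-0.006,0,0,0,0.03],[0,0,-0.004,0,0,0,0.03],[0,0,-0.002,0,0,0,0.03],[0,0,-0.002,0,0,0,0.03],[0,0,-0.002,0,0,0,0.03],[0,0,0,0,0,0,0.03]]]'
```

```text
clock: 13.75
tcp_pos: [0.532, 0.1816, 0.1283]
orientation: [-2.124, -2.315, 0.001]
contact_force: [0.6, -1.0, -1.4]
grip_width: 0.04
```

```bash
python3 -m handwheel '[[[0,0,-0.004,0,0,0,0.03],[0,0,-0.004,0,0,0,0.03],[0,0,-0.003,0,0,0,0.03],[0,0,-0.002,0,0,0,0.03],[0,0,-0.001,0,0,0,0.03],[0,0,-0.001,0,0,0,0.03],[0,0,0,0,0,0,0.03],[0,0,0,0,0,0,0.03]]]'
```

```text
clock: 14.42
tcp_pos: [0.5322, 0.1817, 0.1137]
orientation: [2.124, 2.315, 0.0]
contact_force: [-0.1, 0.6, -0.7]
grip_width: 0.04
```

```bash
python3 -m handwheel '[[[0,0,-0.001,0,0,0,0.03],[0,0,-0.001,0,0,0,0.03],[0,0,0,0,0,0,0.03],[0,0,0,0,0,0,0.03]]]'
```

```text
clock: 14.75
tcp_pos: [0.5324, 0.1817, 0.1127]
orientation: [-2.124, -2.314, -0.001]
contact_force: [-3.0, -0.1, 9.5]
grip_width: 0.0396
```

It's on the pocket floor. Release and rise, then look.

```bash
python3 -m handwheel '[[[0,0,0,0,0,0,0.05],[0,0,0,0,0,0,0.085],[0,0,0,0,0,0,0.085],[0,0,0,0,0,0,0.085],[0,0,0,0,0,0,0.085],[0,0,0,0,0,0,0.085],[0,0,0.02,0,0,0,0.085],[0,0,0.03,0,0,0,0.085],[0,0,0.03,0,0,0,0.085],[0,0,0.02,0,0,0,0.085]]]'
python3 -m handwheel '[[[0.005,0.02,0,0,0,0,0.085],[0.01,0.04,0,0,0,0,0.085],[0.01,0.04,0,0,0,0,0.085],[0.01,0.0395,0,0,0,0,0.085],[0,0.01,0,0,0,0,0.085],[0,0,0,0,0,0,0.085],[0,0,0,0,0,0,0.085]]]'
python3 - <<'E'
from pk import *
D=[r.grab_frame("scene") for _ in range(4)]; d=np.median([x[1] for x in D],0); p=D[0][0]
print(r.get_obs()["tcp_pos"])
for c0,lo,hi in(((.533,.181),.036,.082),((.539,.113),.036,.082),((.567,.33),.012,.078)):
    print(fitc("scene",d,c0,lo,hi), fitcyl("scene",d,np.array(c0),.006 if lo>.03 else 0)[6])
cv2.imwrite("pics/t.png",cv2.resize(p[130:330,130:370],None,fx=3,fy=3)[:,:,::-1])
E
```

```text
clock: 15.58
tcp_pos: [0.5329, 0.1817, 0.2141]
orientation: [2.124, 2.314, 0.003]
contact_force: [-0.4, -1.0, -0.5]
grip_width: 0.0848
clock: 16.17
tcp_pos: [0.5668, 0.3314, 0.2111]
orientation: [2.122, 2.316, -0.002]
contact_force: [0.4, -0.5, 0.3]
grip_width: 0.0854
[0.56750665 0.32903682 0.21181164]
(array([0.53283279, 0.18063745]), 192, np.float64(0.0006329678782845283)) 0.08900636489126001
(array([0.53986449, 0.11247338]), 181, np.float64(0.0006594615540124922)) 0.08932829517797616
(array([0.56817171, 0.33001749]), 297, np.float64(0.0005962889246054134)) 0.08293563795947327
```

View pics/t.png

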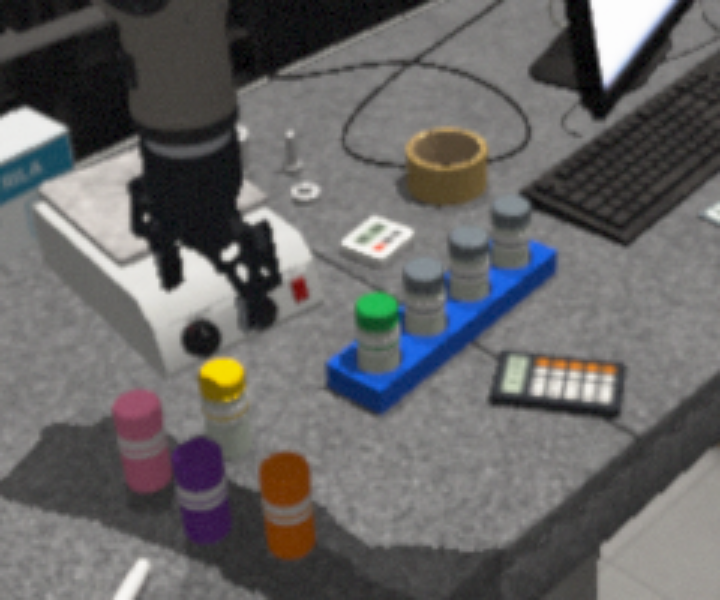

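Green is fully seated: its cap top is at 89 mm like the stored ones, and it is upright at (378,330) in the crop. Now regrasp yellow.

```bash
python3 -m handwheel '[[[0,0.0015,-0.03,0,0,0,0.085],[0,0,-0.03,0,0,0,0.085],[0,0,-0.025,0,0,0,0.085],[0,0,-0.0203,0,0,0,0.085],[0,0,0,0,0,0,0.085],[0,0,0,0,0,0,0.085]]]'
python3 -m handwheel '[[[0,0,0,0,0,0,0.03],[0,0,0,0,0,0,0.03],[0,0,0,0,0,0,0.03],[0,0,0,0,0,0,0.03],[0,0,0,0,0,0,0.03],[0,0,0,0,0,0,0.03],[0,0,0,0,0,0,0.03],[0,0,0,0,0,0,0.03]]]' 50
```

```text
clock: 16.87
tcp_pos: [0.567, 0.3313, 0.106]
orientation: [-2.126, -2.313, 0.003]
contact_force: [-0.5, -0.8, 0.6]
grip_width: 0.0847
clock: 17.53
tcp_pos: [0.5677, 0.3331, 0.1079]
orientation: [2.124, 2.315, 0.003]
contact_force: [-2.0, -1.2, 7.1]
grip_width: 0.0393
```

```bash
python3 -m handwheel '[[[0,0,0.01,0,0,0,0.03],[0,0,0.02,0,0,0,0.03],[0,0,0.03,0,0,0,0.03],[0,0,0.03,0,0,0,0.03],[0,0,0.03,0,0,0,0.03],[0,0,0.03,0,0,0,0.03],[0,0,0.02,0,0,0,0.03],[0,0,0.01,0,0,0,0.03],[0,0,0,0,0,0,0.03],[0,0,0,0,0,0,0.03]]]'
python3 - <<'E'
from pk import *
print(r.get_obs()["joints"],r.get_obs()["contact_force"])
for n in("scene","top"):
    p,d=r.grab_frame(n); vv,uu=np.nonzero(d>0); X=unproj(n,uu,vv,d[vv,uu])
    for m in r.masks_of("plate_middle",n)[:1]:
        s=m["pixels"]&(d>0); v,u=np.nonzero(m["pixels"]); Y=onplane(n,u.astype(float),v.astype(float),.004); print(n,m["p"],cv2.minAreaRect((Y[:,:2]*1000).astype(np.float32)),Y.mean(0).round(4))
    for l in(.03,.1,.2,.35):
        s=(X[:,2]>l)&(X[:,0]>.2)&(X[:,0]<1)&(X[:,1]<-.1)&(X[:,1]>-.8); Q=X[s]
        if len(Q): 
            D=np.hypot(Q[:,0]-.4225,Q[:,1]+.2895); i=np.argsort(D)[:len(D)//50+3]; print(n,">",l,len(Q),"nearest",D[i].min().round(3),Q[i][0].round(3),"minr",np.hypot(Q[:,0],Q[:,1]).min().round(3))
E
```

```text
clock: 18.37
tcp_pos: [0.5666, 0.3325, 0.2857]
orientation: [-2.123, -2.315, 0.002]
contact_force: [0.0, -0.0, -5.2]
grip_width: 0.0395
[-0.88722943  0.481751    0.36727517  1.63889958 -0.19228334  1.05776841
 -0.37701734] [ 1.98822319e-02 -2.76409746e-03 -5.18849634e+00]
scene 0.66 ((420.8769836425781, -290.37884521484375), (101.31101989746094, 103.67351531982422), 84.00041198730469) [ 0.4193 -0.2894  0.004 ]
scene > 0.03 6569 nearest 0.188 [ 0.605 -0.242  0.079] minr 0.651
scene > 0.1 5669 nearest 0.193 [ 0.61  -0.247  0.101] minr 0.657
scene > 0.2 3709 nearest 0.215 [ 0.631 -0.24   0.201] minr 0.672
scene > 0.35 878 nearest 0.246 [ 0.66  -0.226  0.355] minr 0.695
top 0.6 ((424.5499572753906, -290.5153503417969), (103.52716827392578, 102.98731994628906), 86.05243682861328) [ 0.4241 -0.2903  0.004 ]
top > 0.03 7629 nearest 0.119 [ 0.537 -0.324  0.032] minr 0.542
top > 0.1 6642 nearest 0.189 [ 0.607 -0.245  0.1  ] minr 0.654
top > 0.2 4577 nearest 0.211 [ 0.626 -0.234  0.202] minr 0.668
top > 0.35 1343 nearest 0.245 [ 0.659 -0.228  0.362] minr 0.697
```

Plate middle is about (.4225,-.2905), from two views; the monitor is 0.19 m from it. Carrying yellow over at about 0.18 m clearance.

```bash
python3 -m handwheel '[[[-0.0023,-0.0097,0,0,0,0,0.03],[-0.0045,-0.0195,0,0,0,0,0.03],[-0.0068,-0.0292,0,0,0,0,0.03],[-0.0079,-0.0341,0,0,0,0,0.03],[-0.0079,-0.0341,0,0,0,0,0.03],[-0.0079,-0.0341,0,0,0,0,0.03],[-0.0079,-0.0341,0,0,0,0,0.03],[-0.0079,-0.0341,0,0,0,0,0.03],[-0.0079,-0.0341,0,0,0,0,0.03],[-0.0079,-0.0341,0,0,0,0,0.03]]]'
python3 -m handwheel '[[[-0.0079,-0.0341,0,0,0,0,0.03],[-0.0079,-0.0341,0,0,0,0,0.03],[-0.0079,-0.0341,0,0,0,0,0.03],[-0.0079,-0.0341,0,0,0,0,0.03],[-0.0079,-0.0341,0,0,0,0,0.03],[-0.0068,-0.0292,0,0,0,0,0.03],[-0.0045,-0.0195,0,0,0,0,0.03],[-0.0023,-0.0097,0,0,0,0,0.03],[0,0,0,0,0,0,0.03],[0,0,0,0,0,0,0.03]]]'
```

```text
clock: 19.4
tcp_pos: [0.497, 0.0332, 0.286]
orientation: [-2.124, -2.314, 0.001]
contact_force: [0.6, -0.4, -4.5]
grip_width: 0.0394
clock: 20.23
tcp_pos: [0.4449, -0.193, 0.2861]
orientation: [-2.124, -2.313, -0.0]
contact_force: [-0.1, -0.0, -5.7]
grip_width: 0.0389
```

```bash
python3 -m handwheel '[[[-0.0045,-0.0195,0,0,0,0,0.03],[-0.0068,-0.0292,0,0,0,0,0.03],[-0.0068,-0.0292,-0.01,0,0,0,0.03],[-0.0043,-0.0196,-0.02,0,0,0,0.03],[0,0,-0.02,0,0,0,0.03],[0,0,-0.018,0,0,0,0.03],[0,0,-0.012,0,0,0,0.03],[0,0,-0.005,0,0,0,0.03],[0,0,0,0,0,0,0.03],[0,0,0,0,0,0,0.03]]]'
python3 - <<'E'
from pk import *
from scipy.spatial.transform import Rotation as Ro
for n in("scene","top"):
    D=[r.grab_frame(n) for _ in range(3)]; d=np.median([x[1] for x in D],0); p=D[0][0]; np.savez(f"f_{n}.npz",p=p,d=d)
    o=r.get_obs(); t=o["tcp_pos"]; zc=t[2]-.1065
    try: print(n,fitc(n,d,t[:2],zc+.004,zc+.03))
    except Exception as e: print(e)
    for m in r.masks_of("plate_middle",n)[:2]:
        v,u=np.nonzero(m["pixels"]); Y=onplane(n,u.astype(float),v.astype(float),.004); print(n,m["p"],m["at"],cv2.minAreaRect((Y[:,:2]*1000).astype(np.float32)))
    cv2.imwrite(f"pics/u_{n}.png",cv2.resize(p[90:290,180:480],None,fx=2.6,fy=2.6)[:,:,::-1])
print(t,Ro.from_rotvec(o["orientation"]).as_matrix()[:,2].round(4),o["qvel"].round(4),o["contact_force"],o["grip_width"],o["clock"],o["joints"].round(2))
E
```

```text
clock: 21.07
tcp_pos: [0.4235, -0.2902, 0.2018]
orientation: [2.122, 2.316, 0.001]
contact_force: [0.1, 0.6, -4.2]
grip_width: 0.0395
scene (array([ 0.42392773, -0.29352912]), 94, np.float64(0.0010899284290557792))
scene 0.77 [381.0, 201.6] ((422.4991149902344, -288.49554443359375), (98.21522521972656, 98.3197250366211), 87.0986328125)
scene 0.23 [271.1, 242.7] ((550.1148071289062, 68.52532958984375), (90.30438232421875, 308.54449462890625), 4.176736354827881)
top (array([ 0.42595145, -0.29289464]), 21, np.float64(0.0007192587279217753))
top 0.92 [360.5, 239.1] ((422.8226318359375, -290.24945068359375), (97.98908996582031, 98.56079864501953), 86.05841064453125)
[ 0.42304643 -0.29086695  0.20191336] [ 1.e-03 -2.e-04 -1.e+00] [ 0.0019  0.0041 -0.0019  0.005  -0.0016 -0.0007 -0.0009] [ 0.38985307  0.71275386 -4.47947448] 0.03939496642448418 21.4167 [-0.    0.39  0.6   2.06 -0.31  0.77  0.88]
```

View pics/u_scene.png

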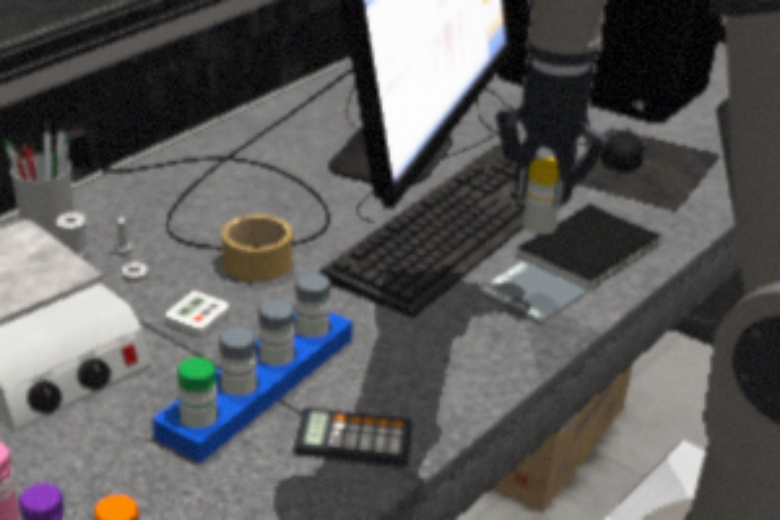

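View pics/u_top.png

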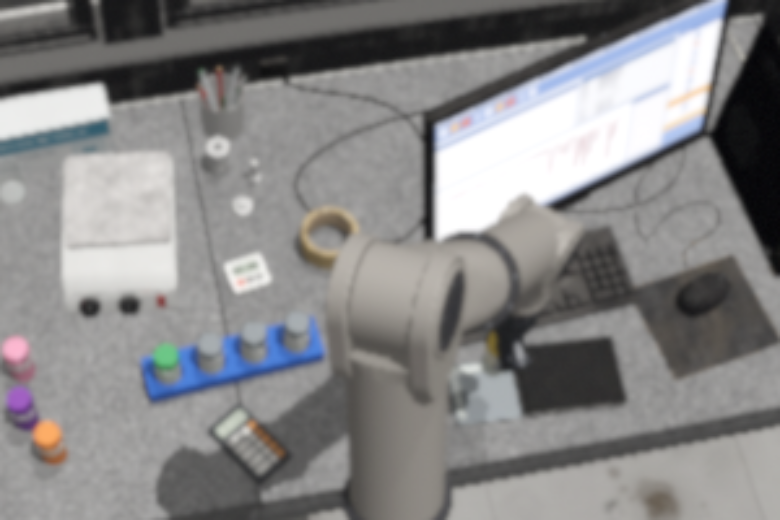

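Yellow hangs upright about 90 mm over the plate, 2–3 mm off its middle. One small correction, then settle.

```bash
python3 -m handwheel '[[[-0.001,0.002,-0.001,0,0,0,0.03],[0,0,0,0,0,0,0.03],[0,0,0,0,0,0,0.03],[0,0,0,0,0,0,0.03],[0,0,0,0,0,0,0.03],[0,0,0,0,0,0,0.03],[0,0,0,0,0,0,0.03],[0,0,0,0,0,0,0.03],[0,0,0,0,0,0,0.03],[0,0,0,0,0,0,0.03]]]'
python3 - <<'E'
from pk import *
D=[r.grab_frame("scene") for _ in range(3)]; d=np.median([x[1] for x in D],0)
o=r.get_obs(); t=o["tcp_pos"]; zc=t[2]-.1079
print("held",fitc("scene",d,t[:2],zc+.004,zc+.03),"lower",fitc("scene",d,t[:2],zc+.002,zc+.017)[0],"upper",fitc("scene",d,t[:2],zc+.017,zc+.032)[0])
for nm,c0,lo,hi in(("g",(.533,.181),.036,.082),("s1",(.539,.113),.036,.082),("s2",(.545,.045),.036,.082),("s3",(.551,-.023),.036,.082),("pink",(.588,.403),.012,.078),("org",(.4416,.3704),.012,.078),("pur",(.5046,.406),.012,.078)): print(nm,fitc("scene",d,c0,lo,hi)[0].round(4))
for l in("calculator","tape_roll","logbook","timer","marker_1"):
    m=r.masks_of(l,"scene")
    if m:
        v,u=np.nonzero(m[0]["pixels"]&(d>0)); print(l,np.median(unproj("scene",u,v,d[v,u]),0).round(3))
print(t,o["contact_force"],o["qvel"].round(4),o["grip_width"],o["clock"])
E
```

```text
clock: 22.3
tcp_pos: [0.4218, -0.2888, 0.2004]
orientation: [2.124, 2.315, 0.0]
contact_force: [-0.4, -0.2, -5.3]
grip_width: 0.0391
held (array([ 0.42234773, -0.29190855]), 94, np.float64(0.0007668560483671764)) lower [ 0.42249698 -0.29200143] upper [ 0.4222867  -0.29174006]
g [0.533  0.1807]
s1 [0.5398 0.1124]
s2 [0.5459 0.0449]
s3 [ 0.5516 -0.0229]
pink [0.5881 0.4029]
org [0.4418 0.3701]
pur [0.5046 0.406 ]
calculator [ 0.541 -0.011  0.066]
tape_roll [ 0.716 -0.102  0.029]
logbook [ 0.417 -0.417  0.012]
timer [0.682 0.038 0.013]
marker_1 [0.467 0.529 0.013]
[ 0.42179493 -0.28880206  0.20039441] [ 0.06514382  0.37440925 -4.70321927] [-0.0001 -0.0004  0.0014  0.0004  0.0008  0.      0.0023] 0.0393974303788051 22.45
```

```bash
python3 - <<'E'
from bench import r
print(r.hand_in())
E
```

```text
the job is handed in; nothing more can be done
None
```

The job was handed in at about 22.5 s of the 72 s allowed; no verdict was reported.

- **Weighing:** I lifted yellow about 10 cm and it read 4.3 N, against an empty-gripper reading of about 0 N. I set it down upright, then lifted green about 10 cm, which read 1.4 N. Green is therefore the lighter canister, at roughly 0.14 kg.
- **Rack:** Green is upright and fully down in the empty pocket, and I let go of it. Its cap top is at 89 mm, the same as the stored canisters.
- **Final hold:** Yellow is held upright and still, with its underside about 9 cm above the plate. It is within about 2–3 mm of the plate's middle.
- **Other things on the bench:** The stored canisters, the look-alikes, tape roll, logbook, timer and marker all measured where they were, to within a few mm.

One last check disagreed: the network's final mask for the calculator landed on the rack instead. In the picture taken about a second earlier, the calculator was still in its original place.

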